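Close the four steel canisters with their own lids

TASK

The four open steel canisters are to go back on the shelf closed. Take the four black-knobbed canister lids that lie about among them and put each on the canister it fits, lowered gently until its plug is inside the mouth and its flange lies flat on the rim all round. Leave the canisters standing where they are, and leave the bigger pot lid behind them and the wooden scoop alone.

Things in the scene. Friction and masses are not known exactly. Their poses are not given: they have to be found in the camera images.
- lid_tiny: the smallest drop-in lid: round steel, flange 62 mm across, under it a plug 10 mm deep tapering from 48 to 36 mm, on top a black knob 22 mm across from 18 to 40 mm height. Lies plug down on the table. Origin: centre of the plug's underside, z up. Fits canister_tiny; seated, the flange lies on the rim, origin 32 mm above the canister's origin.
- lid_small: the second smallest drop-in lid: round steel, flange 82 mm across, under it a plug 10 mm deep tapering from 68 to 56 mm, on top a black knob 22 mm across from 18 to 40 mm height. Lies plug down on the table. Origin: centre of the plug's underside, z up. Fits canister_small; seated, the flange lies on the rim, origin 40 mm above the canister's origin.
- lid_medium: the second largest drop-in lid: round steel, flange 102 mm across, under it a plug 10 mm deep tapering from 88 to 76 mm, on top a black knob 22 mm across from 18 to 40 mm height. Lies plug down on the table. Origin: centre of the plug's underside, z up. Fits canister_medium; seated, the flange lies on the rim, origin 46 mm above the canister's origin.
- lid_large: the largest drop-in lid: round steel, flange 122 mm across, under it a plug 10 mm deep tapering from 108 to 96 mm, on top a black knob 22 mm across from 18 to 40 mm height. Lies plug down on the table. Origin: centre of the plug's underside, z up. Fits canister_large; seated, the flange lies on the rim, origin 52 mm above the canister's origin.
- canister_tiny: the smallest open canister: round stainless steel, 60 mm outside, 42 mm high, wall 3 mm (mouth 54 mm across), stands loose and upright on the table. Origin: centre of its underside, z up.
- canister_small: the second smallest open canister: round stainless steel, 80 mm outside, 50 mm high, wall 3 mm (mouth 74 mm across), stands loose and upright on the table. Origin: centre of its underside, z up.
- canister_medium: the second largest open canister: round stainless steel, 100 mm outside, 56 mm high, wall 3 mm (mouth 94 mm across), stands loose and upright on the table. Origin: centre of its underside, z up.
- canister_large: the largest open canister: round stainless steel, 120 mm outside, 62 mm high, wall 3 mm (mouth 114 mm across), stands loose and upright on the table. Origin: centre of its underside, z up.
- pot_lid: the loose lid of a herb pot, no part of the job: steel dome 166 mm across, 12 mm high at the dome, with a black knob to 28 mm. Fits none of the canisters. Origin: centre of its underside.
- herb_scoop: wooden herb scoop, no part of the job: 64 mm wide, 190 mm long along its y axis, 30 mm high. Origin: centre of its underside.

How it is judged:
By the outcome, as a careful person would: the job done as asked, in the order asked, and still so for the second after the job is handed in, with the robot touching nothing.
It also fails if it takes over 104 s, if anything falls off the work surface, if the arm or the gripper's body presses on something with over 40 N, if the wrist force passes 120 N, or if a joint passes its speed limit or range.

ROBOT

A 6-joint arm with a two-finger parallel gripper is mounted at the origin on a cart in front of the work surface, level with it; the furniture and walls round the work are solid. World frame = base frame: x ahead of the robot, y to its left, z up, the work surface at z = 0. Lengths are in m, angles in rad, forces in N, time in s.
With the tool pointing down it reaches from about 0.425 to 0.95 m from the base axis. Payload 14.7 kg.
Tool frame: the origin (TCP) lies between the finger pads; the fingertips stand 19 mm ahead of it and the grasp point (between the pads) is the TCP (robot.tips_ahead is the distance from the TCP to the fingertips, in m); z points along the fingers, y is the line along which they close (so a half turn about z gives the same grasp; the last joint's range is limited). The gripper opens to 85 mm and grips with 20 to 120 N. Pads are 22 mm wide; open, the fingers measure 114 mm over their backs; the gripper's body (76 mm by 85 mm) begins 54 mm behind the grasp point. The pads swing forward as they close: fully open they stand 13 mm farther back than shut.
Start: joints at [1.273, 0.48, 1.596, -0, 1.065, -0.047], TCP at [0.161, 0.63, 0.25] pointing down, gripper open.
Joint ranges: [-2.75, 2.75], [-0.82, 2.05], [0.23, 2.67], [-1.56, 4.7], [0.09, 2.69], [-2.92, 2.92]. Speed limits (rad/s): [1.89, 1.89, 2.39, 3.01, 3.01, 3.01].

INTERFACE

Orientations are given as a unit quaternion [x, y, z, w].
In Python, from plant import robot, grab_frame, camera_info gives the robot as it stands (robot), with the cameras as plain functions.
- The arm moves only by the tool nudge_tcp, called after ">>>" as name(argument=value, ...), one argument or row to a line, values as JSON. Schema: {"type":"object","properties":{"segments":{"type":"string"},"finger_gap":{"type":"number"},"clamp_n":{"type":"number"},"only":{"type":"string"},"quiet":{"type":"boolean"},"lines":{"type":"string"}},"required":["segments"],"additionalProperties":false}. segments is a string of 1 to 12 rows, parted by a bar, with the numbers parted by spaces; each row has 6 numbers: dx, dy, dz in m, then a rotation vector rx, ry, rz in rad; each row shifts and turns the commanded pose from where the row before left it, along the tool's axes as they then stand; what a row does not reach is not made up. A row lasts 1/10 s, in which the tool goes at most 0.05 m and 0.15 rad, less where a joint would pass 70% of its speed; a pose out of reach is approached as far as the arm can. finger_gap is the opening from 0.0 (shut) to 1.0 (fully open), set as the call begins (left out keeps the last). The fingers move at their own pace and stop on an object; clamp_n is the grip in N (left out, the last holds). Time passes only in rows, so rows that do not move let the fingers close. The tool returns the time, the measured TCP pose, the force, the opening and the grip force at its end. only (a regular expression) keeps the lines of the reply that match it, lines (a string "A,B") keeps lines A to B, and quiet returns only ok. Input that does not fit is refused with a message, and nothing moves.
- robot.get_state(): the state, without advancing time (a new reading comes with each control period).
- grab_frame(name): name is "side" or "top" or "wrist"; returns (picture, depth): 400x640x3 uint8, red, green, blue; 400x640 float32, m along the optical axis (not along the pixel's ray), 0 where there is no reading.
- camera_info(name): a dict with "mtx" (3x3 intrinsics, pixels), "extrinsics" (4x4, takes a point from world to camera coordinates). Camera axes: x right, y down, z forward; pixel columns grow to the right and rows downward; lengths in m; the calibration is good to about 2 mm. A picture is of the moment at which its call begins: read the wrist's pose just before it. camera_info takes no time and is no camera call; for the wrist camera it gives the pose at the moment of the call.
- robot.close_job(): hands the job in; it is judged then, once.
The state is a dict: "clock": time; "joints": joint angles; "joint_velocities": joint speeds; "joint_efforts": joint torques, N m; "ee_pos": TCP position; "tcp_rot": TCP orientation; "force": force on the tool from outside, world axes, zero at the start; "torque": the same for the moment, N m; "grip_width": opening from 0.0 (shut) to 1.0 (fully open); "finger_force": force on a finger pad.
Only numpy, scipy, OpenCV 4.12 (cv2) and the standard library are available. Lean on these libraries where they do the work, as an engineer would, in place of code of your own. Each camera call takes 0.05 s, during which the arm holds its last target. There are 200 camera calls.

## Working session

There is one attempt and no reset: what is moved stays moved. The work goes in short steps, Python scripts to look and compute and a tool call to move; the robot and the scene stay as the last step left them, time stands still between calls to the robot, and variables do not carry over. Pictures are saved under pics/ and viewed, at most 14 in all, crops included, and the job is handed in when it is done.

```bash
ls; mkdir -p pics
```

Run:
```python
from plant import robot, grab_frame, camera_info
import cv2,numpy as np
for n in("top","side"):
    p,d=grab_frame(n); cv2.imwrite(f"pics/{n}0.png",p[:,:,::-1]); np.savez(f"pics/{n}0.npz",p=p,d=d)
    c=camera_info(n);print(n,np.round(c["mtx"],1).tolist(),np.round(c["extrinsics"],3).tolist(),(d>0).mean())
s=robot.get_state();print(s)
```

```text
pics
plant.py
top [[366.8, 0.0, 315.1], [0.0, 366.8, 197.7], [0.0, 0.0, 1.0]] [[-0.005, -1.0, 0.007, 0.011], [-0.987, 0.003, -0.158, 0.619], [0.158, -0.007, -0.987, 1.004], [0.0, 0.0, 0.0, 1.0]] 0.9958671875
side [[376.7, 0.0, 323.3], [0.0, 376.7, 203.7], [0.0, 0.0, 1.0]] [[0.996, -0.092, 0.01, -0.624], [-0.055, -0.68, -0.731, 0.067], [0.074, 0.727, -0.683, 0.924], [0.0, 0.0, 0.0, 1.0]] 0.99603125
{'clock': 0.1, 'joints': array([ 1.27337674e+00,  4.80780935e-01,  1.59684171e+00, -3.45298004e-05,
        1.06513805e+00, -4.66106137e-02]), 'joint_velocities': array([-1.18949613e-03, -1.09009336e-03,  4.76358001e-05,  4.99797089e-05,
       -2.45437536e-04, -1.67425906e-04]), 'joint_efforts': array([ 1.08906810e-03, -9.52253723e+01, -4.31041396e+01,  3.34162632e-04,
        5.19114008e-03,  2.19232930e-05]), 'ee_pos': array([0.16120659, 0.62929789, 0.24971741]), 'tcp_rot': array([ 1.25067726e-01,  9.92148035e-01, -5.77990340e-04, -8.50898404e-05]), 'force': array([-1.03304208, -0.68290597, -0.13224547]), 'torque': array([-0.04345119, -0.00642243, -0.00711913]), 'finger_force': 0.0, 'grip_width': 0.9988423674740319}
```

View pics/top0.png

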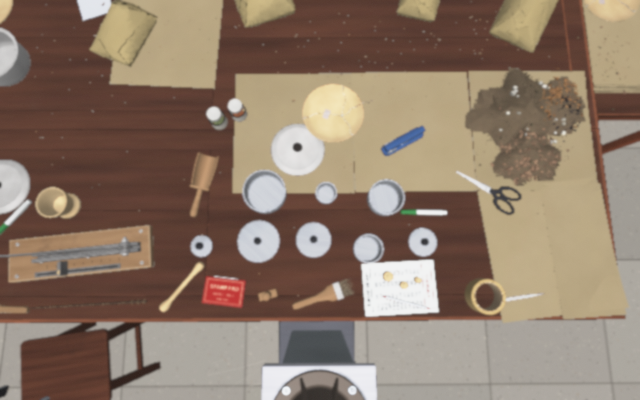

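View pics/side0.png

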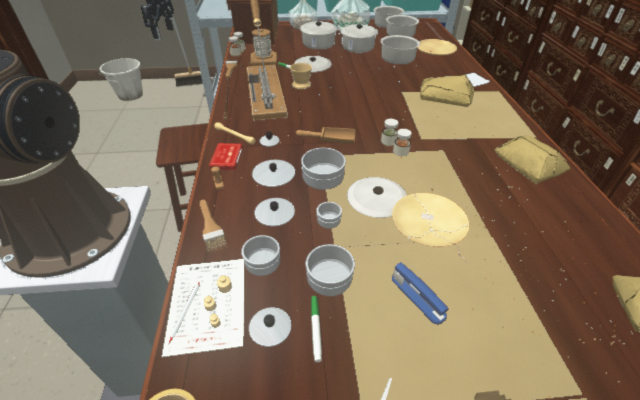

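Top view: canisters large (264,191), tiny (326,193), medium (386,197), small (368,248). Lids: tiny (201,246), large (258,240), medium (313,239), small (422,241). Pot lid at (297,148). The side view agrees.

Create h.py:
```python
import cv2,numpy as np
from plant import robot, grab_frame, camera_info
H=dict(tiny=.042,small=.050,medium=.056,large=.062); R=dict(tiny=.030,small=.040,medium=.050,large=.060)
LID=dict(tiny=(201,246),small=(422,241),medium=(313,239),large=(258,240)); CAN=dict(tiny=(326,193),small=(368,248),medium=(386,197),large=(264,191))
def onplane(c,uv,z):
    E=c["extrinsics"];Rm=E[:3,:3];o=-Rm.T@E[:3,3]
    uv=np.atleast_2d(uv).astype(float);r=np.c_[uv,np.ones(len(uv))]@np.linalg.inv(c["mtx"]).T@Rm
    return o+r*((z-o[2])/r[:,2:])
def project(c,P):
    E=c["extrinsics"];q=c["mtx"]@(E[:3,:3]@np.asarray(P)+E[:3,3]);return q[:2]/q[2]
def cloud(c,d):
    v,u=np.mgrid[:d.shape[0],:d.shape[1]];r=np.stack([u*1.,v*1.,np.ones(u.shape)],-1)@np.linalg.inv(c["mtx"]).T*d[...,None]
    E=c["extrinsics"];return (r-E[:3,3])@E[:3,:3]
def circ(xy):
    A=np.c_[2*xy,np.ones(len(xy))]
    s=np.linalg.lstsq(A,(xy**2).sum(1),rcond=None)[0];return s[:2],np.sqrt(s[2]+s[0]**2+s[1]**2)
```

Run:
```python
from h import *
C={n:camera_info(n) for n in("top","side")};D={n:np.load(f"pics/{n}0.npz") for n in C}
def knob(n,uv,z=.04):
    p=D[n]["p"];m=(p.max(2)<75).astype(np.uint8)
    k,l,st,ce=cv2.connectedComponentsWithStats(m)
    ok=[i for i in range(1,k) if 12<st[i,4]<400 and np.hypot(*(ce[i]-uv))<14]
    i=min(ok,key=lambda i:np.hypot(*(ce[i]-uv)));return onplane(C[n],ce[i],z)[0,:2],st[i,4],ce[i]
for k in H:
    a,na,uv=knob("top",np.array(LID[k]),.036)
    try:
        b,nb,_=knob("side",project(C["side"],[*a,.033]),.030)
    except Exception as e:b,nb=np.zeros(2),0
    print("lid",k,a.round(4),na,uv.round(1),"side",b.round(4),nb)
for k in H:
    for n in C:
        P=cloud(C[n],D[n]["d"])
        x0=onplane(C["top"],CAN[k],H[k])[0,:2]
        for _ in range(3):
            r=np.hypot(*np.moveaxis(P[...,:2]-x0,-1,0))
            m=(r<R[k]+.012)&(P[...,2]>H[k]-.006)&(P[...,2]<H[k]+.01)
            if m.sum()<8:print(k,n,"few",m.sum());break
            x0,rr=circ(P[m][:,:2])
        else: print("can",k,n,x0.round(4),rr.round(4),m.sum(),np.median(P[m][:,2]).round(4))
```

```text
lid tiny [0.485  0.3398] 17 [198.9 245.4] side [0.4844 0.3471] 34
lid small [ 0.4932 -0.3023] 16 [424.  241.5] side [ 0.4958 -0.3043] 44Traceback (most recent call last):
  File "<stdin>", line 9, in <module>
  File "<stdin>", line 7, in knob
ValueError: min() iterable argument is empty
```

Create m.py:
```python
from h import *
C={n:camera_info(n) for n in("top","side")};D={n:np.load(f"pics/{n}0.npz") for n in C}
def lid(n,uv):
    p=D[n]["p"];hsv=cv2.cvtColor(p,cv2.COLOR_RGB2HSV);m=((hsv[...,1]<50)&(hsv[...,2]>110)).astype(np.uint8)
    cs,_=cv2.findContours(m,cv2.RETR_EXTERNAL,cv2.CHAIN_APPROX_NONE)
    c=max((c for c in cs if cv2.pointPolygonTest(c,tuple(map(float,uv)),True)>-6 and cv2.contourArea(c)>80),key=cv2.contourArea)
    q=onplane(C[n],cv2.convexHull(c)[:,0],.013)[:,:2]; (x,y),r=cv2.minEnclosingCircle(q.astype(np.float32)); return circ(q),(x,y,r)
for k in H:
    a=onplane(C["top"],LID[k],.02)[0]
    for n in C:
        uv=LID[k] if n=="top" else project(C[n],[*a[:2],.015])
        try:(c,r),e=lid(n,uv);print("lid",k,n,c.round(4),"r",r.round(4),"enc",np.round(e,4))
        except Exception as e:print(k,n,e)
for k in H:
    for n in C:
        P=cloud(C[n],D[n]["d"])
        x0=onplane(C["top"],CAN[k],H[k])[0,:2]
        for _ in range(3):
            r=np.hypot(*np.moveaxis(P[...,:2]-x0,-1,0))
            m=(r<R[k]+.012)&(P[...,2]>H[k]-.006)&(P[...,2]<H[k]+.01)
            if m.sum()<8:print(k,n,"few",m.sum());break
            x0,rr=circ(P[m][:,:2])
        else: print("can",k,n,x0.round(4),rr.round(4),m.sum(),np.median(P[m][:,2]).round(4))
```

```bash
python3 m.py
```

```text
lid tiny top [0.4848 0.3405] r 0.0336 enc [0.4847 0.3407 0.0343]
lid tiny side [0.4845 0.3428] r 0.0327 enc [0.4837 0.3424 0.0341]
lid small top [ 0.4936 -0.3046] r 0.0437 enc [ 0.4937 -0.3043  0.0443]
lid small side [ 0.4934 -0.3034] r 0.042 enc [ 0.4934 -0.3034  0.0424]
lid medium top [0.5018 0.0148] r 0.0537 enc [0.5014 0.015  0.0542]
lid medium side [0.5016 0.0161] r 0.0524 enc [0.5016 0.0161 0.0531]
lid large top [0.4984 0.1753] r 0.0636 enc [0.4988 0.1753 0.0644]
lid large side [0.4984 0.1771] r 0.0626 enc [0.4977 0.177  0.0636]
can tiny top [ 0.6377 -0.0236] 0.029 103 0.0417
can tiny side [ 0.6376 -0.023 ] 0.0286 174 0.0428
can small top [ 0.475  -0.1412] 0.039 148 0.0498
can small side [ 0.4751 -0.1407] 0.0387 296 0.0507
can medium top [ 0.6218 -0.1959] 0.0489 188 0.0554
can medium side [ 0.6217 -0.1954] 0.0487 397 0.0569
can large top [0.6396 0.1542] 0.0588 230 0.0613
can large side [0.6399 0.1551] 0.0584 288 0.0626
```

Create go.py:
```python
import sys,numpy as np
from plant import robot, grab_frame, camera_info
from scipy.spatial.transform import Rotation as Ro
s=robot.get_state();R=Ro.from_quat(s["tcp_rot"]);t=np.array(list(map(float,sys.argv[1:4])))
want=Ro.from_matrix([[-1,0,0],[0,1,0],[0,0,-1]])
print("tool delta",R.inv().apply(t-s["ee_pos"]).round(4),"rot",(R.inv()*want).as_rotvec().round(4),"F",s["force"].round(1),"grip",round(s["grip_width"],3),round(s["finger_force"],1),"t",s["clock"])
```

```bash
python3 -c "from plant import robot, grab_frame, camera_info;print(robot.tips_ahead)"
```

```text
0.019
```

>>> nudge_tcp(
  segments="0 0 0 0 0 -0.125 | 0 0 0 0 0 -0.126 | -0.0324 -0.0288 0.013 0 0 0 | -0.0324 -0.0288 0.013 0 0 0 | -0.0324 -0.0288 0.013 0 0 0 | -0.0324 -0.0288 0.013 0 0 0 | -0.0324 -0.0288 0.013 0 0 0 | -0.0324 -0.0288 0.013 0 0 0 | -0.0324 -0.0288 0.013 0 0 0 | -0.0324 -0.0288 0.013 0 0 0 | -0.0324 -0.0288 0.013 0 0 0 | -0.0324 -0.0288 0.013 0 0 0",
  finger_gap=0.5,
  clamp_n=40,
)

```text
clock: 1.3
ee_pos: [0.4864, 0.3403, 0.1196]
tcp_rot: [-0.0, 1.0, -0.0, -0.0]
force: [0.5, 0.1, 0.3]
grip_width: 0.498
finger_force: 0.0
```

```bash
python3 go.py .4847 .3415 .10
```

```text
tool delta [0.0017 0.0012 0.0196] rot [-0.0002 -0.0003  0.0002] F [0.5 0.1 0.3] grip 0.498 0.0 t 1.3
```

>>> nudge_tcp(
  segments="0.0017 0.0012 0.002 0 0 0 | 0 0 0 0 0 0 | 0 0 0 0 0 0",
)

```text
clock: 1.6
ee_pos: [0.4831, 0.3433, 0.1183]
tcp_rot: [-0.0, 1.0, -0.0, -0.0]
force: [-0.3, 0.8, -0.8]
grip_width: 0.499
finger_force: 0.0
```

Run:
```python
from h import *
c=camera_info("wrist");p,d=grab_frame("wrist");cv2.imwrite("pics/w1.png",p[:,:,::-1])
print(project(c,[.4847,.3415,.04]),c["extrinsics"].round(3).tolist())
```

```bash
python3 go.py .4847 .3415 .04
```

```text
[315.06751551 220.47282509] [[-0.001, 1.0, -0.0, -0.343], [0.963, 0.001, 0.271, -0.465], [0.271, 0.0, -0.963, 0.12], [0.0, 0.0, 0.0, 1.0]]
tool delta [-0.0017 -0.0022  0.0785] rot [ 0.0001 -0.      0.0012] F [-0.5  0.2  0.6] grip 0.501 0.0 t 1.65
```

View pics/w1.png

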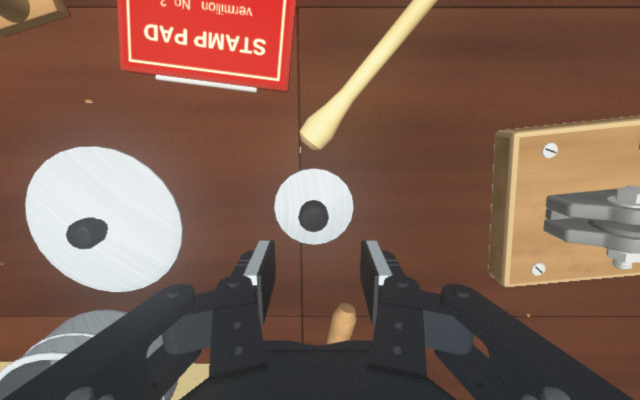

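The wrist view shows the tiny lid's knob at (314,216), against a prediction of (315,220), so the measurements hold. Next I descend and grasp.

>>> nudge_tcp(
  segments="-0.0017 -0.0022 0.0165 0 0 0 | 0 0 0.02 0 0 0 | 0 0 0.02 0 0 0 | 0 0 0.015 0 0 0 | 0 0 0.005 0 0 0 | 0 0 0 0 0 0 | 0 0 0 0 0 0",
)

```text
clock: 2.35
ee_pos: [0.4856, 0.3411, 0.0424]
tcp_rot: [-0.0, 1.0, 0.0, 0.0]
force: [0.6, 0.1, 0.6]
grip_width: 0.5
finger_force: 0.0
```

>>> nudge_tcp(
  segments="0 0 0 0 0 0 | 0 0 0 0 0 0 | 0 0 0 0 0 0 | 0 0 0 0 0 0 | 0 0 0 0 0 0 | 0 0 0 0 0 0",
  finger_gap=0.15,
  clamp_n=40,
)

```text
clock: 2.95
ee_pos: [0.4858, 0.341, 0.0427]
tcp_rot: [-0.0, 1.0, 0.0, 0.001]
force: [-1.3, -0.2, 6.8]
grip_width: 0.238
finger_force: 38.8
```

```bash
python3 go.py .4847 .3415 .042
```

```text
tool delta [0.0011 0.0005 0.0007] rot [0.0007 0.0011 0.0001] F [-1.3 -0.2  6.8] grip 0.238 38.8 t 2.95
```

>>> nudge_tcp(
  segments="0 0 -0.01 0 0 0 | 0 0 -0.025 0 0 0 | 0 0 -0.03 0 0 0 | 0 0 -0.03 0 0 0 | 0 0 -0.015 0 0 0 | 0 0 0 0 0 0",
)

```text
clock: 3.55
ee_pos: [0.4866, 0.3415, 0.155]
tcp_rot: [-0.0, 1.0, 0.001, 0.002]
force: [-0.2, -0.6, -0.8]
grip_width: 0.238
finger_force: 39.4
```

>>> nudge_tcp(
  segments="-0.008 -0.018 0 0 0 0 | -0.015 -0.036 0 0 0 0 | -0.015 -0.036 0 0 0 0 | -0.015 -0.036 0 0 0 0 | -0.015 -0.036 0 0 0 0 | -0.015 -0.036 0 0 0 0 | -0.015 -0.036 0 0 0 0 | -0.015 -0.036 0 0 0 0 | -0.015 -0.036 0 0 0 0 | -0.015 -0.036 0 0 0 0 | -0.009 -0.022 0 0 0 0 | 0 0 0 0 0 0",
)

```text
clock: 4.75
ee_pos: [0.6382, -0.0263, 0.1512]
tcp_rot: [0.001, 1.0, -0.0, 0.0]
force: [0.2, 0.3, -0.3]
grip_width: 0.242
finger_force: 39.4
```

>>> nudge_tcp(
  segments="0 0 0 0 0 0 | 0 0 0 0 0 0",
)

```text
clock: 4.95
ee_pos: [0.6368, -0.0225, 0.1514]
tcp_rot: [-0.0, 1.0, 0.0, -0.0]
force: [-0.0, -0.7, 0.1]
grip_width: 0.243
finger_force: 39.4
```

```bash
python3 go.py .638 -.0233 .10;  python3 - <<'E'
from h import *
p,d=grab_frame("side");cv2.imwrite("pics/s1.png",cv2.resize(p[100:300,220:480,::-1],None,fx=3,fy=3))
E
```

```text
tool delta [-0.0013 -0.0008  0.0514] rot [ 0.0002 -0.001   0.0006] F [-0.  -0.7  0.1] grip 0.243 39.4 t 4.95
```

View pics/s1.png

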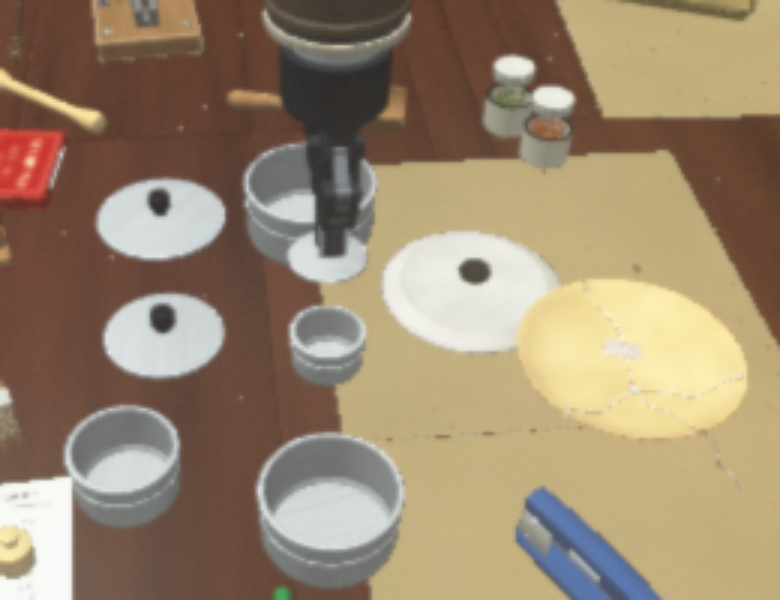

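The side view shows the lid held level, flange centre at about (329,186), above the canister tiny.

```bash
python3 -c "
from h import *
print(onplane(camera_info('side'),(329,186),.122))"
```

```text
[[ 0.63597115 -0.02442177  0.122     ]]
```

>>> nudge_tcp(
  segments="-0.001 -0.0008 0.01 0 0 0 | 0 0 0.02 0 0 0 | 0 0 0.02 0 0 0 | 0 0 0.01 0 0 0 | 0 0 0.005 0 0 0 | 0 0 0.004 0 0 0 | 0 0 0.003 0 0 0 | 0 0 0 0 0 0 | 0 0 0 0 0 0",
)

```text
clock: 5.9
ee_pos: [0.6387, -0.0241, 0.0803]
tcp_rot: [-0.0, 1.0, -0.0, 0.0]
force: [-0.2, -0.2, -0.6]
grip_width: 0.234
finger_force: 39.4
```

```bash
python3 go.py .638 -.0233 .0745
```

```text
tool delta [0.0007 0.0008 0.0058] rot [-0.0001  0.0007  0.0002] F [-0.2 -0.2 -0.6] grip 0.234 39.4 t 5.9
```

>>> nudge_tcp(
  segments="0 0 0.002 0 0 0 | 0 0 0.001 0 0 0 | 0 0 0.001 0 0 0 | 0 0 0.001 0 0 0 | 0 0 0 0 0 0 | 0 0 0 0 0 0",
)

```text
clock: 6.5
ee_pos: [0.6385, -0.0241, 0.0748]
tcp_rot: [-0.0, 1.0, -0.0, 0.0]
force: [-0.6, 0.1, 1.2]
grip_width: 0.242
finger_force: 39.4
```

```bash
python3 go.py .638 -.0233 .0745
```

```text
tool delta [0.0005 0.0008 0.0003] rot [-0.0001  0.0001  0.0002] F [-0.6  0.1  1.2] grip 0.242 39.4 t 6.5
```

>>> nudge_tcp(
  segments="0 0 0.0006 0 0 0 | 0 0 0 0 0 0 | 0 0 0 0 0 0",
)

```text
clock: 6.8
ee_pos: [0.6386, -0.0241, 0.0747]
tcp_rot: [-0.0, 1.0, -0.0, 0.0]
force: [-2.1, 0.1, 8.1]
grip_width: 0.235
finger_force: 40.3
```

>>> nudge_tcp(
  segments="0 0 0 0 0 0 | 0 0 0 0 0 0 | 0 0 0 0 0 0 | 0 0 0 0 0 0",
  finger_gap=0.5,
  clamp_n=40,
)

```text
clock: 7.2
ee_pos: [0.6384, -0.024, 0.0741]
tcp_rot: [-0.0, 1.0, 0.0, -0.0]
force: [0.3, -0.4, -0.3]
grip_width: 0.497
finger_force: 0.0
```

>>> nudge_tcp(
  segments="0 0 -0.005 0 0 0 | 0 0 -0.015 0 0 0 | 0 0 -0.025 0 0 0 | 0 0 -0.03 0 0 0 | 0 0 0 0 0 0 | 0 0 0 0 0 0",
)

```text
clock: 7.8
ee_pos: [0.6391, -0.0241, 0.1509]
tcp_rot: [-0.0, 1.0, -0.0, 0.001]
force: [0.1, 0.2, -1.4]
grip_width: 0.5
finger_force: 0.0
```

```bash
python3 go.py .4984 .176 .12
```

```text
tool delta [0.1407 0.2001 0.0305] rot [-0.0002  0.0025  0.0002] F [ 0.1  0.2 -1.4] grip 0.5 0.0 t 7.8
```

>>> nudge_tcp(
  segments="0.01 0.0145 0 0 0 0 | 0.02 0.0285 0 0 0 0 | 0.02 0.0285 0.005 0 0 0 | 0.02 0.0285 0.005 0 0 0 | 0.02 0.0285 0.005 0 0 0 | 0.02 0.0285 0.005 0 0 0 | 0.02 0.0285 0.005 0 0 0 | 0.011 0.0145 0.005 0 0 0 | 0 0 0 0 0 0 | 0 0 0 0 0 0 | 0 0 0 0 0 0",
)

```text
clock: 8.9
ee_pos: [0.4976, 0.1755, 0.1192]
tcp_rot: [0.0, 1.0, -0.0, -0.0]
force: [0.5, -0.3, -0.4]
grip_width: 0.497
finger_force: 0.0
```

```bash
python3 go.py .4984 .176 .042
```

Run:
```python
from h import *
c=camera_info("wrist");p,d=grab_frame("wrist");cv2.imwrite("pics/w2.png",p[:,:,::-1]);P=cloud(c,d)
for r in(.15,):
    m=(np.abs(P[...,2]-.04)<.004)&(np.hypot(P[...,0]-.4984,P[...,1]-.176)<.025);print(P[m].mean(0),np.ptp(P[m],0),m.sum())
```

```text
tool delta [-0.0008  0.0005  0.0772] rot [-0.0001 -0.     -0.0001] F [ 0.5 -0.3 -0.4] grip 0.497 0.0 t 8.9
[0.49634912 0.17454876 0.03914975] [0.02042496 0.0204684  0.0058905 ] 651
```

>>> nudge_tcp(
  segments="0 0 0.017 0 0 0 | 0 0 0.02 0 0 0 | 0 0 0.02 0 0 0 | 0 0 0.015 0 0 0 | 0 0 0.005 0 0 0 | 0 0 0 0 0 0 | 0 0 0 0 0 0",
)

```text
clock: 9.65
ee_pos: [0.4979, 0.1758, 0.0427]
tcp_rot: [0.0, 1.0, 0.0, 0.0]
force: [-0.4, 0.6, -0.4]
grip_width: 0.499
finger_force: 0.0
```

>>> nudge_tcp(
  segments="0 0 0 0 0 0 | 0 0 0 0 0 0 | 0 0 0 0 0 0 | 0 0 0 0 0 0 | 0 0 0 0 0 0 | 0 0 0 0 0 0",
  finger_gap=0.15,
  clamp_n=60,
)

```text
clock: 10.25
ee_pos: [0.4979, 0.1761, 0.0432]
tcp_rot: [-0.0, 1.0, 0.0, 0.001]
force: [-1.2, -1.2, 9.7]
grip_width: 0.228
finger_force: 58.3
```

```bash
python3 go.py .4984 .176 .042
```

```text
tool delta [-0.0005 -0.0001  0.0012] rot [0.0004 0.0015 0.0003] F [-1.2 -1.2  9.7] grip 0.228 58.3 t 10.25
```

>>> nudge_tcp(
  segments="0 0 -0.01 0 0 0 | 0 0 -0.025 0 0 0 | 0 0 -0.03 0 0 0 | 0 0 -0.03 0 0 0 | 0 0 -0.015 0 0 0 | 0 0 0 0 0 0 | 0 0 0 0 0 0 | 0 0 0 0 0 0",
)

```text
clock: 11.05
ee_pos: [0.4968, 0.1758, 0.1515]
tcp_rot: [-0.0, 1.0, -0.0, -0.001]
force: [0.4, 0.1, -1.6]
grip_width: 0.231
finger_force: 58.8
```

```bash
python3 go.py .6394 .1547 .10
```

```text
tool delta [-0.1427 -0.0211  0.0513] rot [-0.0004 -0.0012  0.0002] F [ 0.4  0.1 -1.6] grip 0.231 58.8 t 11.05
```

>>> nudge_tcp(
  segments="-0.014 -0.002 0 0 0 0 | -0.028 -0.0045 0 0 0 0 | -0.03 -0.0045 0 0 0 0 | -0.03 -0.0045 0 0 0 0 | -0.025 -0.0035 0 0 0 0 | -0.015 -0.0021 0 0 0 0 | 0 0 0 0 0 0 | 0 0 0 0 0 0 | 0 0 0 0 0 0",
)

```text
clock: 11.95
ee_pos: [0.6385, 0.1548, 0.1516]
tcp_rot: [-0.0, 1.0, -0.0, -0.001]
force: [0.1, 0.2, -1.1]
grip_width: 0.225
finger_force: 58.8
```

```bash
python3 go.py .6393 .1547 .095;  python3 - <<'E'
from h import *
for n in("side","top"):
    c=camera_info(n);p,d=grab_frame(n);P=cloud(c,d)
    m=(np.abs(P[...,2]-.121)<.009)&(np.hypot(P[...,0]-.6395,P[...,1]-.1547)<.075)
    q=P[m][:,:2];h=cv2.convexHull(q.astype(np.float32))[:,0];print(n,m.sum(),circ(h),np.median(P[m][:,2]),cv2.minEnclosingCircle(h))
E
```

```text
tool delta [-0.0009 -0.0001  0.0566] rot [-0.0002 -0.0015  0.0003] F [ 0.1  0.2 -1.1] grip 0.225 58.8 t 11.95
side 829 (array([0.63929015, 0.15579657]), np.float64(0.060652318616623194)) 0.12573990297436502 ((0.640160858631134, 0.155885711312294), 0.06259246170520782)
top 39 (array([0.63964345, 0.15381451]), np.float64(0.059303241281665545)) 0.1222235811363081 ((0.6394785642623901, 0.15349180996418), 0.05967113375663757)
```

>>> nudge_tcp(
  segments="-0.0007 -0.0003 0.01 0 0 0 | 0 0 0.015 0 0 0 | 0 0 0.01 0 0 0 | 0 0 0.007 0 0 0 | 0 0 0.004 0 0 0 | 0 0 0.003 0 0 0 | 0 0 0.002 0 0 0 | 0 0 0 0 0 0 | 0 0 0 0 0 0",
)

```text
clock: 12.95
ee_pos: [0.6403, 0.1546, 0.1015]
tcp_rot: [-0.0, 1.0, 0.0, 0.0]
force: [-0.4, -0.1, -0.8]
grip_width: 0.228
finger_force: 58.8
```

```bash
python3 go.py .6393 .1547 .0950
```

```text
tool delta [0.001  0.0001 0.0065] rot [0.0001 0.0004 0.0002] F [-0.4 -0.1 -0.8] grip 0.228 58.8 t 12.95
```

>>> nudge_tcp(
  segments="0 0 0.002 0 0 0 | 0 0 0.0015 0 0 0 | 0 0 0.001 0 0 0 | 0 0 0.001 0 0 0 | 0 0 0 0 0 0 | 0 0 0 0 0 0",
)

```text
clock: 13.55
ee_pos: [0.6401, 0.1546, 0.0957]
tcp_rot: [-0.0, 1.0, -0.0, -0.0]
force: [0.3, 0.3, -1.2]
grip_width: 0.226
finger_force: 58.8
```

```bash
python3 go.py .6393 .1547 .095
```

```text
tool delta [0.0008 0.0001 0.0007] rot [-0.     -0.      0.0002] F [ 0.3  0.3 -1.2] grip 0.226 58.8 t 13.55
```

>>> nudge_tcp(
  segments="0 0 0.0008 0 0 0 | 0 0 0 0 0 0 | 0 0 0 0 0 0",
)

```text
clock: 13.85
ee_pos: [0.6402, 0.1546, 0.0953]
tcp_rot: [-0.0, 1.0, 0.0, 0.0]
force: [-1.3, -0.6, 5.5]
grip_width: 0.226
finger_force: 59.7
```

>>> nudge_tcp(
  segments="0 0 0.0007 0 0 0 | 0 0 0 0 0 0 | 0 0 0 0 0 0",
)

```text
clock: 14.15
ee_pos: [0.6402, 0.1546, 0.0952]
tcp_rot: [-0.0, 1.0, 0.0, 0.0]
force: [-4.9, -1.0, 16.1]
grip_width: 0.227
finger_force: 60.9
```

Seated: 16 N for 0.1 mm of further travel. I release, then go to the medium lid.

>>> nudge_tcp(
  segments="0 0 -0.0005 0 0 0 | 0 0 0 0 0 0 | 0 0 0 0 0 0 | 0 0 0 0 0 0 | 0 0 0 0 0 0",
  finger_gap=0.5,
  clamp_n=60,
)

```text
clock: 14.65
ee_pos: [0.6401, 0.1546, 0.0946]
tcp_rot: [-0.0, 1.0, -0.0, -0.0]
force: [-0.2, 0.2, -0.1]
grip_width: 0.498
finger_force: 0.0
```

>>> nudge_tcp(
  segments="0 0 -0.005 0 0 0 | 0 0 -0.015 0 0 0 | 0 0 -0.02 0 0 0 | 0 0 -0.02 0 0 0 | 0 0 0 0 0 0 | 0 0 0 0 0 0 | 0 0 0 0 0 0",
)

```text
clock: 15.35
ee_pos: [0.6398, 0.1545, 0.1546]
tcp_rot: [-0.0, 1.0, -0.0, -0.0]
force: [-0.7, -1.2, 0.7]
grip_width: 0.5
finger_force: 0.0
```

```bash
python3 go.py .5014 .0155 .12
```

```text
tool delta [ 0.1384 -0.139   0.0347] rot [-0.0001 -0.0004  0.0002] F [-0.7 -1.2  0.7] grip 0.5 0.0 t 15.35
```

>>> nudge_tcp(
  segments="0.012 -0.012 0 0 0 0 | 0.025 -0.025 0 0 0 0 | 0.025 -0.025 0.007 0 0 0 | 0.025 -0.025 0.008 0 0 0 | 0.025 -0.025 0.008 0 0 0 | 0.016 -0.016 0.007 0 0 0 | 0.0104 -0.011 0.005 0 0 0 | 0 0 0 0 0 0 | 0 0 0 0 0 0 | 0 0 0 0 0 0",
)

```text
clock: 16.35
ee_pos: [0.5029, 0.016, 0.1199]
tcp_rot: [-0.0, 1.0, 0.0, 0.001]
force: [0.5, -0.1, 0.0]
grip_width: 0.502
finger_force: 0.0
```

```bash
python3 go.py .5014 .0155 .0425
```

```text
tool delta [ 0.0015 -0.0005  0.0774] rot [0.     0.001  0.0006] F [ 0.5 -0.1  0. ] grip 0.502 0.0 t 16.35
```

>>> nudge_tcp(
  segments="0.001 -0.0005 0.017 0 0 0 | 0 0 0.02 0 0 0 | 0 0 0.02 0 0 0 | 0 0 0.015 0 0 0 | 0 0 0.005 0 0 0 | 0 0 0 0 0 0 | 0 0 0 0 0 0",
)

```text
clock: 17.05
ee_pos: [0.5013, 0.0153, 0.0432]
tcp_rot: [-0.0, 1.0, -0.0, 0.0]
force: [0.2, -0.4, 0.1]
grip_width: 0.499
finger_force: 0.0
```

>>> nudge_tcp(
  segments="0 0 0 0 0 0 | 0 0 0 0 0 0 | 0 0 0 0 0 0 | 0 0 0 0 0 0 | 0 0 0 0 0 0 | 0 0 0 0 0 0",
  finger_gap=0.15,
  clamp_n=60,
)

```text
clock: 17.65
ee_pos: [0.5013, 0.0151, 0.0437]
tcp_rot: [-0.0, 1.0, 0.0, 0.001]
force: [-1.9, 0.3, 10.1]
grip_width: 0.225
finger_force: 58.3
```

>>> nudge_tcp(
  segments="0 0 -0.01 0 0 0 | 0 0 -0.025 0 0 0 | 0 0 -0.03 0 0 0 | 0 0 -0.03 0 0 0 | 0 0 -0.015 0 0 0 | 0 0 0 0 0 0 | 0 0 0 0 0 0 | 0 0 0 0 0 0",
)

```text
clock: 18.45
ee_pos: [0.5002, 0.015, 0.1522]
tcp_rot: [-0.0, 1.0, -0.0, -0.001]
force: [-0.5, 0.5, -0.4]
grip_width: 0.23
finger_force: 58.7
```

```bash
python3 go.py .6215 -.1957 .10
```

```text
tool delta [-0.1213 -0.2107  0.052 ] rot [-0.     -0.001   0.0002] F [-0.5  0.5 -0.4] grip 0.23 58.7 t 18.45
```

>>> nudge_tcp(
  segments="-0.01 -0.0175 0 0 0 0 | -0.02 -0.035 0 0 0 0 | -0.02 -0.035 0 0 0 0 | -0.02 -0.035 0 0 0 0 | -0.02 -0.035 0 0 0 0 | -0.017 -0.029 0 0 0 0 | -0.01 -0.0175 0 0 0 0 | -0.004 -0.0067 0 0 0 0 | 0 0 0 0 0 0 | 0 0 0 0 0 0 | 0 0 0 0 0 0",
)

```text
clock: 19.55
ee_pos: [0.6211, -0.1945, 0.1525]
tcp_rot: [-0.001, 1.0, 0.0, -0.0]
force: [-0.4, -0.6, -1.9]
grip_width: 0.226
finger_force: 58.8
```

```bash
python3 go.py .6213 -.1957 .0897;  python3 - <<'E'
from h import *
for n in("side","top"):
    c=camera_info(n);p,d=grab_frame(n);P=cloud(c,d)
    m=(np.abs(P[...,2]-.122)<.009)&(np.hypot(P[...,0]-.6217,P[...,1]+.1957)<.065)
    q=P[m][:,:2];h=cv2.convexHull(q.astype(np.float32))[:,0];print(n,m.sum(),circ(h),np.median(P[m][:,2]))
E
```

```text
tool delta [-0.0002 -0.0012  0.0628] rot [ 0.0004 -0.0009  0.001 ] F [-0.4 -0.6 -1.9] grip 0.226 58.8 t 19.55
side 1275 (array([ 0.62192531, -0.19333775]), np.float64(0.05034289406684317)) 0.1257152822147378
top 125 (array([ 0.62214359, -0.18870556]), np.float64(0.04521760425298571)) 0.12333058284211341
```

>>> nudge_tcp(
  segments="0 -0.0012 0.01 0 0 0 | 0 0 0.02 0 0 0 | 0 0 0.01 0 0 0 | 0 0 0.007 0 0 0 | 0 0 0.004 0 0 0 | 0 0 0.003 0 0 0 | 0 0 0.002 0 0 0 | 0 0 0 0 0 0 | 0 0 0 0 0 0",
)

```text
clock: 20.55
ee_pos: [0.622, -0.1969, 0.0971]
tcp_rot: [-0.0, 1.0, -0.0, 0.0]
force: [-0.5, 0.6, -0.8]
grip_width: 0.231
finger_force: 58.8
```

>>> nudge_tcp(
  segments="0 0 0.002 0 0 0 | 0 0 0.0015 0 0 0 | 0 0 0.001 0 0 0 | 0 0 0 0 0 0 | 0 0 0 0 0 0",
)

```text
clock: 21.05
ee_pos: [0.6218, -0.1969, 0.0922]
tcp_rot: [-0.0, 1.0, -0.0, -0.0]
force: [-0.2, -0.1, -0.5]
grip_width: 0.228
finger_force: 58.8
```

```bash
python3 go.py .6213 -.1957 .0897
```

```text
tool delta [0.0005 0.0012 0.0025] rot [-0.     -0.0001  0.0002] F [-0.2 -0.1 -0.5] grip 0.228 58.8 t 21.05
```

>>> nudge_tcp(
  segments="0 0.001 0.001 0 0 0 | 0 0 0.0008 0 0 0 | 0 0 0 0 0 0 | 0 0 0 0 0 0",
)

```text
clock: 21.45
ee_pos: [0.6217, -0.1958, 0.0904]
tcp_rot: [-0.0, 1.0, 0.0, -0.0]
force: [0.2, -0.2, -0.7]
grip_width: 0.233
finger_force: 58.8
```

>>> nudge_tcp(
  segments="0 0 0.0008 0 0 0 | 0 0 0 0 0 0 | 0 0 0 0 0 0",
)

```text
clock: 21.75
ee_pos: [0.6219, -0.1959, 0.0898]
tcp_rot: [-0.0, 1.0, -0.0, 0.0]
force: [0.1, 0.5, 3.7]
grip_width: 0.226
finger_force: 59.4
```

>>> nudge_tcp(
  segments="0 0 0.0005 0 0 0 | 0 0 0 0 0 0 | 0 0 0 0 0 0",
)

```text
clock: 22.05
ee_pos: [0.6219, -0.1959, 0.0897]
tcp_rot: [-0.0, 1.0, -0.0, 0.0]
force: [-3.3, 1.1, 10.7]
grip_width: 0.23
finger_force: 60.1
```

>>> nudge_tcp(
  segments="0 0 -0.0004 0 0 0 | 0 0 0 0 0 0 | 0 0 0 0 0 0 | 0 0 0 0 0 0 | 0 0 0 0 0 0",
  finger_gap=0.5,
  clamp_n=60,
)

```text
clock: 22.55
ee_pos: [0.6217, -0.1958, 0.0894]
tcp_rot: [-0.0, 1.0, 0.0, -0.0]
force: [-0.1, 0.0, 0.3]
grip_width: 0.498
finger_force: 0.0
```

>>> nudge_tcp(
  segments="0 0 -0.005 0 0 0 | 0 0 -0.015 0 0 0 | 0 0 -0.02 0 0 0 | 0 0 -0.02 0 0 0 | 0 0 0 0 0 0 | 0 0 0 0 0 0 | 0 0 0 0 0 0",
)

```text
clock: 23.25
ee_pos: [0.6215, -0.1958, 0.1494]
tcp_rot: [-0.0, 1.0, 0.0, -0.0]
force: [-0.5, 0.1, -0.6]
grip_width: 0.498
finger_force: 0.0
```

```bash
python3 go.py .4935 -.304 .12
```

```text
tool delta [ 0.128  -0.1082  0.0294] rot [ 0.0001 -0.0004  0.0002] F [-0.5  0.1 -0.6] grip 0.498 0.0 t 23.25
```

>>> nudge_tcp(
  segments="0.012 -0.01 0 0 0 0 | 0.025 -0.021 0 0 0 0 | 0.025 -0.021 0.007 0 0 0 | 0.025 -0.021 0.008 0 0 0 | 0.022 -0.019 0.008 0 0 0 | 0.012 -0.01 0.004 0 0 0 | 0.007 -0.0062 0.002 0 0 0 | 0 0 0 0 0 0 | 0 0 0 0 0 0 | 0 0 0 0 0 0",
)

```text
clock: 24.25
ee_pos: [0.4947, -0.3036, 0.1208]
tcp_rot: [-0.001, 1.0, -0.0, 0.0]
force: [-0.8, -0.5, 0.5]
grip_width: 0.499
finger_force: 0.0
```

```bash
python3 go.py .4935 -.304 .0425
```

```text
tool delta [ 0.0012 -0.0003  0.0783] rot [-0.0003  0.0006  0.0011] F [-0.8 -0.5  0.5] grip 0.499 0.0 t 24.25
```

>>> nudge_tcp(
  segments="0.001 -0.0003 0.018 0 0 0 | 0 0 0.02 0 0 0 | 0 0 0.02 0 0 0 | 0 0 0.015 0 0 0 | 0 0 0.005 0 0 0 | 0 0 0 0 0 0 | 0 0 0 0 0 0",
)

```text
clock: 24.95
ee_pos: [0.4933, -0.3045, 0.0431]
tcp_rot: [-0.0, 1.0, -0.0, 0.0]
force: [0.5, 0.9, 1.1]
grip_width: 0.504
finger_force: 0.0
```

>>> nudge_tcp(
  segments="0 0 0 0 0 0 | 0 0 0 0 0 0 | 0 0 0 0 0 0 | 0 0 0 0 0 0 | 0 0 0 0 0 0 | 0 0 0 0 0 0",
  finger_gap=0.15,
  clamp_n=60,
)

```text
clock: 25.55
ee_pos: [0.4933, -0.3047, 0.0436]
tcp_rot: [-0.0, 1.0, -0.0, 0.001]
force: [-0.9, 1.3, 10.0]
grip_width: 0.226
finger_force: 58.3
```

>>> nudge_tcp(
  segments="0 0 -0.01 0 0 0 | 0 0 -0.025 0 0 0 | 0 0 -0.03 0 0 0 | 0 0 -0.03 0 0 0 | 0 0 -0.015 0 0 0 | 0 0 0 0 0 0 | 0 0 0 0 0 0 | 0 0 0 0 0 0",
)

```text
clock: 26.35
ee_pos: [0.4923, -0.3041, 0.1518]
tcp_rot: [-0.0, 1.0, 0.0, -0.0]
force: [-0.4, 0.5, -1.4]
grip_width: 0.226
finger_force: 58.7
```

```bash
python3 go.py .475 -.141 .10
```

```text
tool delta [0.0172 0.163  0.052 ] rot [ 0.0006 -0.001   0.0002] F [-0.4  0.5 -1.4] grip 0.226 58.7 t 26.35
```

>>> nudge_tcp(
  segments="0.0015 0.014 0 0 0 0 | 0.003 0.03 0 0 0 0 | 0.003 0.03 0 0 0 0 | 0.003 0.03 0 0 0 0 | 0.003 0.03 0 0 0 0 | 0.0025 0.018 0 0 0 0 | 0.001 0.011 0 0 0 0 | 0 0 0 0 0 0 | 0 0 0 0 0 0 | 0 0 0 0 0 0",
)

```text
clock: 27.35
ee_pos: [0.476, -0.142, 0.1524]
tcp_rot: [0.0, 1.0, -0.0, 0.0]
force: [1.0, -0.0, -0.6]
grip_width: 0.226
finger_force: 58.8
```

```bash
python3 go.py .4748 -.141 .0836;  python3 - <<'E'
from h import *
for n in("side",):
    c=camera_info(n);p,d=grab_frame(n);P=cloud(c,d)
    m=(np.abs(P[...,2]-.122)<.009)&(np.hypot(P[...,0]-.475,P[...,1]+.141)<.055)
    q=P[m][:,:2];h=cv2.convexHull(q.astype(np.float32))[:,0];print(n,m.sum(),circ(h),np.median(P[m][:,2]))
E
```

```text
tool delta [0.0012 0.001  0.0688] rot [-0.0002  0.0001 -0.0003] F [ 1.  -0.  -0.6] grip 0.226 58.8 t 27.35
side 726 (array([ 0.47684577, -0.14129491]), np.float64(0.04032404134130499)) 0.12559268647300548
```

>>> nudge_tcp(
  segments="0.0012 0.0006 0.01 0 0 0 | 0 0 0.02 0 0 0 | 0 0 0.015 0 0 0 | 0 0 0.008 0 0 0 | 0 0 0.004 0 0 0 | 0 0 0.003 0 0 0 | 0 0 0.002 0 0 0 | 0 0 0 0 0 0 | 0 0 0 0 0 0",
)

```text
clock: 28.3
ee_pos: [0.4748, -0.1408, 0.0908]
tcp_rot: [-0.0, 1.0, -0.0, 0.0]
force: [0.6, 0.3, 0.2]
grip_width: 0.226
finger_force: 58.8
```

>>> nudge_tcp(
  segments="0 0 0.002 0 0 0 | 0 0 0.001 0 0 0 | 0 0 0.001 0 0 0 | 0 0 0 0 0 0 | 0 0 0 0 0 0",
)

```text
clock: 28.8
ee_pos: [0.4745, -0.1408, 0.0864]
tcp_rot: [-0.0, 1.0, 0.0, -0.0]
force: [0.4, -0.4, -0.1]
grip_width: 0.226
finger_force: 58.8
```

```bash
python3 go.py .4748 -.141 .0836
```

```text
tool delta [-0.0003 -0.0002  0.0028] rot [ 0.     -0.0001  0.0002] F [ 0.4 -0.4 -0.1] grip 0.226 58.8 t 28.8
```

>>> nudge_tcp(
  segments="0 0 0.001 0 0 0 | 0 0 0.001 0 0 0 | 0 0 0 0 0 0 | 0 0 0 0 0 0",
)

```text
clock: 29.2
ee_pos: [0.4745, -0.1407, 0.0844]
tcp_rot: [-0.0, 1.0, 0.0, -0.0]
force: [-0.1, 0.4, -0.7]
grip_width: 0.227
finger_force: 58.8
```

>>> nudge_tcp(
  segments="0 0 0.0008 0 0 0 | 0 0 0 0 0 0 | 0 0 0 0 0 0",
)

```text
clock: 29.5
ee_pos: [0.4745, -0.1407, 0.0837]
tcp_rot: [-0.0, 1.0, -0.0, -0.0]
force: [0.4, 0.5, 0.7]
grip_width: 0.228
finger_force: 58.8
```

>>> nudge_tcp(
  segments="0 0 0.0006 0 0 0 | 0 0 0 0 0 0 | 0 0 0 0 0 0",
)

```text
clock: 29.8
ee_pos: [0.4746, -0.1408, 0.0835]
tcp_rot: [-0.0, 1.0, -0.0, 0.0]
force: [-2.5, 1.3, 11.3]
grip_width: 0.229
finger_force: 60.3
```

>>> nudge_tcp(
  segments="0 0 -0.0003 0 0 0 | 0 0 0 0 0 0 | 0 0 0 0 0 0 | 0 0 0 0 0 0 | 0 0 0 0 0 0",
  finger_gap=0.5,
  clamp_n=60,
)

```text
clock: 30.3
ee_pos: [0.4745, -0.1408, 0.0833]
tcp_rot: [-0.0, 1.0, 0.0, -0.0]
force: [0.5, -1.0, 0.3]
grip_width: 0.498
finger_force: 0.0
```

>>> nudge_tcp(
  segments="0 0 -0.005 0 0 0 | 0 0 -0.015 0 0 0 | 0 0 -0.03 0 0 0 | 0 0 -0.04 0 0 0 | 0 0 -0.04 0 0 0 | 0 0 -0.03 0 0 0",
)

```text
clock: 30.9
ee_pos: [0.4748, -0.1408, 0.2462]
tcp_rot: [-0.0, 1.0, -0.0, 0.001]
force: [1.5, 0.1, -0.1]
grip_width: 0.501
finger_force: 0.0
```

>>> nudge_tcp(
  segments="0 -0.03 0 0 0 0 | 0 -0.04 0 0 0 0 | 0 -0.04 0 0 0 0 | 0 -0.04 0 0 0 0 | 0 -0.04 0 0 0 0 | 0 -0.04 0 0 0 0 | 0 -0.04 0 0 0 0 | 0 -0.03 0 0 0 0 | 0 0 0 0 0 0 | 0 0 0 0 0 0",
)

```text
clock: 31.9
ee_pos: [0.4742, -0.441, 0.2432]
tcp_rot: [0.0, 1.0, 0.0, -0.0]
force: [0.7, 0.9, 0.8]
grip_width: 0.5
finger_force: 0.0
```

Run:
```python
from h import *
X=dict(tiny=(.6377,-.0233),small=(.475,-.141),medium=(.6217,-.1957),large=(.6398,.1547))
for n in("side","top"):
    c=camera_info(n);p,d=grab_frame(n);P=cloud(c,d)
    cv2.imwrite(f"pics/{n}9.png",cv2.resize(p[80:300,200:470,::-1] if n=="side" else p[120:290,180:440,::-1],None,fx=2.7,fy=2.7,interpolation=cv2.INTER_CUBIC))
    for k in X:
        r=np.hypot(P[...,0]-X[k][0],P[...,1]-X[k][1]);m=(P[...,2]>H[k]-.003)&(P[...,2]<H[k]+.016)&(r<R[k]+.012)
        q=P[m];ct,rr=circ(cv2.convexHull(q[:,:2].astype(np.float32))[:,0].astype(float))
        f=q[np.hypot(*(q[:,:2]-ct).T)>R[k]*.55];pl=np.linalg.lstsq(np.c_[f[:,:2]-ct,np.ones(len(f))],f[:,2],rcond=None)[0]
        print(n,k,ct.round(4),rr.round(4),"tilt mm/m",(pl[:2]*1000).round(0),"z-rim",(pl[2]-H[k]).round(4))
```

```text
side tiny [ 0.6377 -0.0233] 0.0309 tilt mm/m [ 6. 44.] z-rim 0.0059
side small [ 0.4783 -0.1393] 0.039 tilt mm/m [-22.  34.] z-rim 0.0063
side medium [ 0.6224 -0.1945] 0.0512 tilt mm/m [ 6. 21.] z-rim 0.0062
side large [0.6405 0.1548] 0.0607 tilt mm/m [ 9. 26.] z-rim 0.0066
top tiny [ 0.6377 -0.0239] 0.0308 tilt mm/m [ 13. -10.] z-rim 0.0039
top small [ 0.4751 -0.1412] 0.0407 tilt mm/m [4. 1.] z-rim 0.0047
top medium [ 0.6221 -0.196 ] 0.0507 tilt mm/m [ 1. -3.] z-rim 0.0046
top large [0.6403 0.1544] 0.0609 tilt mm/m [ 6. -1.] z-rim 0.0046
```

View pics/side9.png

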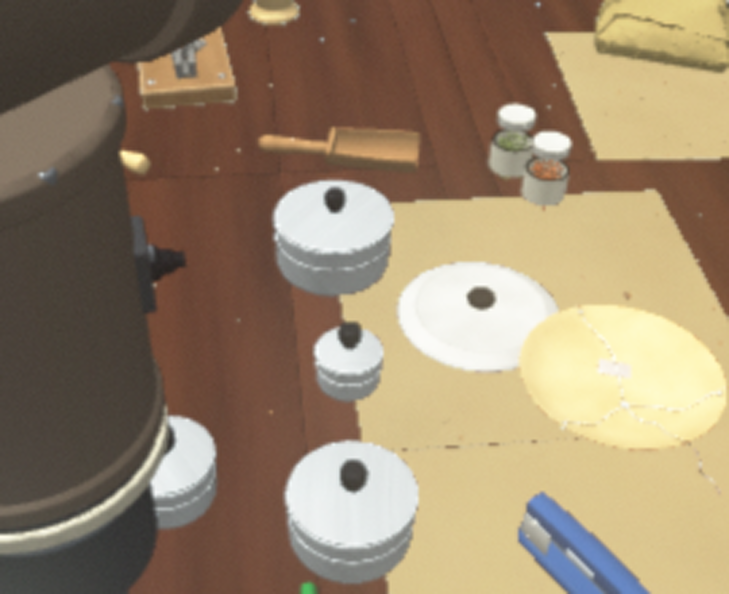

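View pics/top9.png

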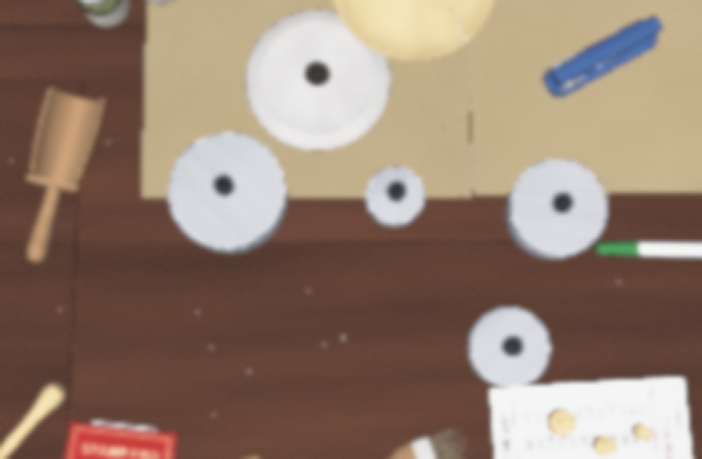

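All four lids lie flat and centred on their canisters in both views: large (228,190), tiny (395,195), medium (558,208) and small (510,346) in the top crop. The canisters haven't moved, and neither have the pot lid and scoop. The arm touches nothing.

```bash
python3 -c "
from plant import robot, grab_frame, camera_info
print(robot.close_job())"
```

```text
the job is handed in; nothing more can be done
None
```

All four lids are seated flat on their matching canisters, with the canisters, pot lid and scoop where they were; the job was handed in at about 32 s of the 104 s allowed.

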